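# Nest the sample cup and sight its band in the mirror

### The arm

A 7-joint arm with a two-finger parallel gripper is mounted at the origin on the work surface. World frame = base frame: x ahead of the robot, y to its left, z up, the work surface at z = 0. Lengths are in m, angles in rad, forces in N, time in s.
With the tool pointing down it reaches from about 0.425 to 0.925 m from the base axis. Payload 6.8 kg.
Tool frame: the origin (TCP) lies at the very end of the fingers, on their centre line; the grasp point (between the pads) lies 19 mm behind it; z points along the fingers, y is the line along which they close (so a half turn about z gives the same grasp; the last joint's range is limited). The gripper opens to 85 mm and grips with 20 to 120 N. Pads are 22 mm wide; open, the fingers measure 114 mm over their backs; the gripper's body (76 mm by 85 mm) begins 54 mm behind the grasp point. The pads swing forward as they close: fully open they stand 13 mm farther back than shut.
Start: joints at [-1.314, 0.477, 0.022, 1.555, -0.011, 1.109, -0.083], TCP at [0.241, 0.631, 0.231] pointing down, gripper open.
Joint ranges: [-2.96, 2.96], [-0.34, 2.1], [-1.41, 1.46], [0.24, 2.44], [-1.37, 4.51], [0.17, 1.92], [-2.96, 2.96]. Speed limits (rad/s): [2.39, 2.39, 3.14, 3.14, 3.14, 3.14, 3.14].

### API

Orientations are given as a rotation vector (axis times angle).
In Python, from bench import r gives the robot as it stands.
- The arm moves only by the tool play_rows, never from a script. Its argument "targets" is text: rows parted by semicolons, each of 5 numbers parted by spaces: the closure, from -1 (fully open) to 1 (shut), then the shift along the tool's x, y, z in m, then the turn about the tool's z in rad. In form: gripper dx dy dz spin; .... A call has 1 to 8 rows; each row is the pose to reach, as a shift and turn from the pose commanded when the call began, along the tool's axes at that moment; what a row does not reach only later rows make up. A row lasts 1/12 s, in which the tool goes at most 41.7 mm and 7.16 degrees, less where a joint would pass 70% of its speed; a pose out of reach is approached as far as the arm can. A call with a gripper value outside its range is refused whole. The fingers move at their own pace and stop on an object; "squeeze" is the grip in N (left out, the last holds). Time passes only in rows, so rows that repeat a pose let the fingers close. It gives the time, the measured TCP pose, the force, the opening and the grip force at its end, in the units of the state.
- r.get_obs(): the state, without advancing time (a new reading comes with each control period).
- r.grab_frame(name): name is "scene" or "top" or "wrist"; returns the picture (400x640x3 uint8, red, green, blue); there is no depth.
- r.camera_info(name): a dict with "fov_y" (degrees; the focal length in pixels is half the picture's height over the tangent of half this angle, whatever the lens; pixels are square), "cx", "cy" (the principal point, pixels), "position" and "rotation" of the camera in the world. Camera axes: x right, y down, z forward; pixel columns grow to the right and rows downward; lengths in m; the calibration is good to about 2 mm. A picture is of the moment at which its call begins: read the wrist's pose just before it. camera_info takes no time and is no camera call; for the wrist camera it gives the pose at the moment of the call.
- r.hand_in(): hands the job in; it is judged then, once.
The state is a dict: "clock": time; "joints": joint angles; "qvel": joint speeds; "tau": joint torques, N m; "tcp_pos": TCP position; "orientation": TCP orientation; "contact_force": force on the tool from outside, world axes, zero at the start; "moment": the same for the moment, N m; "grip_width": finger opening in m; "gripper_force": force on a finger pad.
Only numpy, scipy, OpenCV 4.12 (cv2) and the standard library are available. Lean on these libraries where they do the work, as an engineer would, in place of code of your own. Each camera call takes 0.05 s, during which the arm holds its last target. There are 200 camera calls.

### The job

Nest the orange-banded sample cup fully and squarely into the plain white cup on the black stage and let go of it. Then swing the red handle of the sprung mirror until the bench camera, looking at the mirror, sees the orange band reflected in the middle of it, and finish while still holding the handle at that angle: the mirror springs back if released. Leave the white cup standing on its stage, and leave the blue-banded cup and everything else where they are.

Things in the scene. Friction and masses are not known exactly. Their poses are not given: they have to be found in the camera images.
- orange_cup: white cup with orange collar, to be nested. Bowl 36 mm across at the foot, 52 mm at 37 mm height; from there to the rim at 65 mm a straight collar 62 mm across (wall 3 mm), gripped across its outside from above. Loose, upright, about 90 g. Origin: centre of underside, z up. Fully nested, its collar sits on the other cup's rim and its origin is 28 mm above the other's; play 2 mm.
- orange_cup_band (a point): centre of the orange cup's collar, on its axis, 51 mm above its foot; the marker to be seen. When nested on the stage it is 83 mm above the bench, level with lens and mirror.
- plain_cup: all-white cup of the same shape and size, standing near the middle of the black stage, loose; receives the orange cup. Origin: centre of the underside; z up.
- stage: black disc fixed to the bench, 110 mm across, 4 mm thick. Origin: centre of its underside.
- blue_cup: same-shape cup with a blue collar, a bystander; it and the orange cup swap places between starts. Origin: centre of the underside.
- rig: aluminium rail 340 x 44 x 12 mm, fixed. Origin: on the bench below the mirror's upright pivot; x axis along the rail to the grey camera (top 107 mm high), which looks along it at the mirror's centre; z up. The mirror face, 60 mm wide and 50 mm tall in a black frame (top 112 mm high), contains the pivot axis.
- lens (a point): front of the camera's lens, 223 mm along the rail's x from the pivot, 83 mm above the bench.
- mirror (a joint): mirror angle (rad), 0 to 1.4. At 0, its rest, the face looks at the camera and the handle arm points the other way (rail -x); it grows clockwise seen from above. The reflected line of sight leaves the pivot at twice this angle clockwise from the rail's x. A spring returns it to 0 (1 to 3.5 N at the handle).
- handle (a point): upright round red peg, 14 mm across, on an arm behind the mirror 70 mm from the pivot; bare from 34 mm height to its top at 125 mm. Part of the mirror's body, it turns with the mirror. This point: on its axis, 105 mm above the bench, where to grip it; x axis: the mirror's facing direction.
- sightline (a point): imaginary frame, nothing to be seen: origin at the centre of the mirror's face on the pivot, 83 mm above the bench; its x axis is the direction in which the camera's centre line leaves the mirror, z up. The band is in the middle of the view when it lies on this x axis.
- amber: bystander: amber jar with a red cap, 60 mm across, 120 mm tall
- white_jar: bystander: white jar with a blue cap, 54 mm across, 85 mm tall
- red_jar: bystander: white jar with a red cap, 50 mm across, 75 mm tall
- driver: bystander: screwdriver lying on the bench
- weight: bystander: brass cylinder, 38 mm across, 32 mm tall
Not all that is in view belongs to the job. Leave any green or yellow look-alike of the orange_cup alone.

How it is judged:
By the outcome, as a careful person would: the job done as asked, in the order asked, and still so for the second after the job is handed in, while the arm keeps its last pose, push and grip.
It also fails if it takes over 46 s, if anything falls off the work surface, if the arm or the gripper's body presses on something with over 40 N, if the wrist force passes 120 N, or if a joint passes its speed limit or range.

## Working session

There is one attempt and no reset: what is moved stays moved. The work goes in short steps, Python scripts to look and compute and a tool call to move; the robot and the scene stay as the last step left them, time stands still between calls to the robot, and variables do not carry over. Pictures are saved under pics/ and viewed, at most 13 in all, crops included, and the job is handed in when it is done.

Besides the shell and the picture viewer there is one more tool, called after "Call:" by a JSON object that holds its "api" and its "payload". play_rows: Moves the arm, as the interface text tells. Its arguments: {"type":"object","properties":{"targets":{"type":"string"},"squeeze":{"type":"number"}},"required":["targets"]}

```bash
mkdir -p pics; ls; python3 - <<'E'
from bench import r
import cv2,numpy as np
for n in("scene","top"):
    cv2.imwrite(f"pics/{n}0.png",r.grab_frame(n)[:,:,::-1])
    print(n,r.camera_info(n))
o=r.get_obs();print(o)
E
```

```text
pics
scene {'fov_y': 43.84677150582918, 'cx': 313.8664987855995, 'cy': 198.55126761808407, 'position': array([1.04913092, 0.61050137, 0.9136073 ]), 'rotation': array([-0.89360524, -2.57803646,  1.0238118 ])}
top {'fov_y': 49.7666693984715, 'cx': 320.2635510343626, 'cy': 200.3072950422839, 'position': array([ 0.37629322, -0.01926238,  1.08233304]), 'rotation': array([-2.10565948,  2.11972511, -0.2022665 ])}
{'clock': 0.1, 'joints': array([-1.31411021,  0.47772554,  0.02235473,  1.55629461, -0.01150769,
        1.1093117 , -0.08311523]), 'qvel': array([ 0.00057403, -0.0016869 ,  0.00014756, -0.00323915,  0.00077068,
        0.0009167 ,  0.00262952]), 'tau': array([ 5.51895500e-03, -5.97760785e+01,  1.61405571e+00, -2.81952381e+01,
        1.28359976e-02,  5.11366685e-03, -2.14502012e-05]), 'tcp_pos': array([0.24063751, 0.63010528, 0.23044222]), 'orientation': array([-5.69814005e-01, -3.08930278e+00,  2.51476507e-03]), 'contact_force': array([ 0.39481635, -0.03344702,  0.35466019]), 'moment': array([ 0.03970398, -0.033112  ,  0.00261448]), 'gripper_force': 0.0, 'grip_width': 0.08512482690806945}
```

View pics/scene0.png

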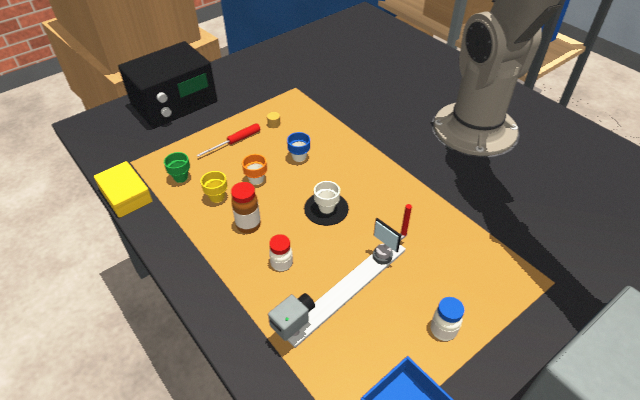

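View pics/top0.png

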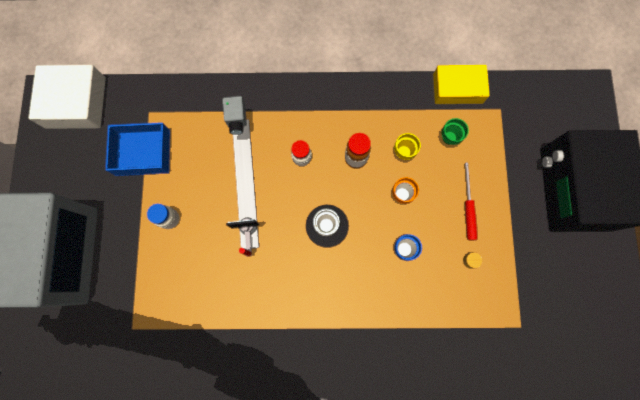

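The pictures show the orange cup (top view 404,190), blue cup (407,247), plain cup on the stage (326,222), mirror (243,224), red peg (245,252) and bench camera (234,112).

```bash
cat > h.py <<'E'
import cv2,numpy as np
from bench import r
from scipy.spatial.transform import Rotation as R
from scipy.optimize import minimize
def cam(n):
    i=r.camera_info(n);f=200/np.tan(np.radians(i["fov_y"]/2))
    return f,i["cx"],i["cy"],np.array(i["position"]),R.from_rotvec(i["rotation"]).as_matrix()
def proj(c,P):
    f,cx,cy,p,M=c;q=(np.atleast_2d(P)-p)@M
    return np.c_[f*q[:,0]/q[:,2]+cx,f*q[:,1]/q[:,2]+cy]
def unproj(c,uv,z):
    f,cx,cy,p,M=c;uv=np.atleast_2d(uv)
    d=np.c_[(uv[:,0]-cx)/f,(uv[:,1]-cy)/f,np.ones(len(uv))]@M.T
    return p+d*((z-p[2])/d[:,2])[:,None]
A=np.linspace(0,2*np.pi,48,endpoint=False)
def circ(x,y,z,rad):return np.c_[x+rad*np.cos(A),y+rad*np.sin(A),0*A+z]
COLLAR=[(.065,.031),(.037,.031)];CUP=COLLAR+[(.037,.026),(0,.018)]
def hullfit(c,mask,prof,z0=0):
    """mask -> biggest component hull centroid; solve x,y so model hull's centroid matches"""
    n,l,s,_=cv2.connectedComponentsWithStats(mask.astype(np.uint8))
    k=1+np.argmax(s[1:,4]);pts=np.argwhere(l==k)[:,::-1].astype(np.float32)
    h=cv2.convexHull(pts)
    def cen(h):
        m=cv2.moments(h);return np.array([m["m10"],m["m01"]])/m["m00"],m["m00"]
    t,a=cen(h)
    xy=unproj(c,t,z0+.05)[0,:2]
    for _ in range(8):
        P=np.vstack([circ(*xy,z+z0,q) for z,q in prof])
        g,am=cen(cv2.convexHull(proj(c,P).astype(np.float32)))
        xy=xy+(unproj(c,t,z0+.05)-unproj(c,g,z0+.05))[0,:2]
    return xy,a,am
def hsv(im):return [x.astype(int) for x in cv2.split(cv2.cvtColor(im,cv2.COLOR_RGB2HSV))]
def box(m,x0,y0,x1,y1):
    o=np.zeros_like(m);o[y0:y1,x0:x1]=m[y0:y1,x0:x1];return o
E
python3 - <<'E'
from h import *
B={"scene":dict(o=(235,150,273,190),b=(280,128,318,168),p=(308,178,346,218),pk=(395,198,418,242)),
"top":dict(o=(388,174,420,207),b=(390,232,424,264),p=(308,205,346,240),pk=(236,243,256,260))}
for n in B:
    c=cam(n);im=cv2.imread(f"pics/{n}0.png")[:,:,::-1].copy();H,S,V=hsv(im);b=B[n]
    # orange collar differs from bench (also orange): print hue of both
    print(n,"bench",H[300,300] if n=="top" else H[130,260],S[300,300])
    print("bluecup",hullfit(c,box((H>100)&(H<130)&(S>100)&(V>60),*b["b"]),COLLAR))
    print("plain",hullfit(c,box((S<60)&(V>110),*b["p"]),CUP,.004))
    m=box(((H<6)|(H>174))&(S>150),*b["pk"]);ys,xs=np.nonzero(m)
    print("peg",xs.min(),xs.max(),ys.min(),ys.max(),len(xs))
im=cv2.imread("pics/top0.png");sc=cv2.imread("pics/scene0.png")
def up(i,x0,y0,x1,y1,w,h):return cv2.resize(i[y0:y1,x0:x1],(w,h),interpolation=cv2.INTER_NEAREST)
a=np.vstack([np.hstack([up(im,385,170,425,210,400,400),up(sc,234,148,274,188,400,400)])[:, :],])
b=np.hstack([up(im,210,90,270,260,180,510)[:200],]) 
cv2.imwrite("pics/c1.png",np.vstack([a,np.hstack([up(im,220,210,270,260,200,200),up(im,215,90,265,140,200,200),up(sc,365,195,415,270,200,200),up(sc,265,280,325,345,200,200)])]))
E
```

```text
scene bench 16 6
bluecup (array([ 0.47031838, -0.21728106]), 401.0, 467.67451607459225)
plain (array([ 0.53142296, -0.0230813 ]), 648.0, 688.166794083314)
peg 401 411 204 235 164
top bench 19 159
bluecup (array([ 0.46958012, -0.21841546]), 510.0, 597.9400128498673)
plain (array([ 0.53103864, -0.02417723]), 558.5, 560.5742402542382)
peg 239 250 248 255 50
```

View pics/c1.png

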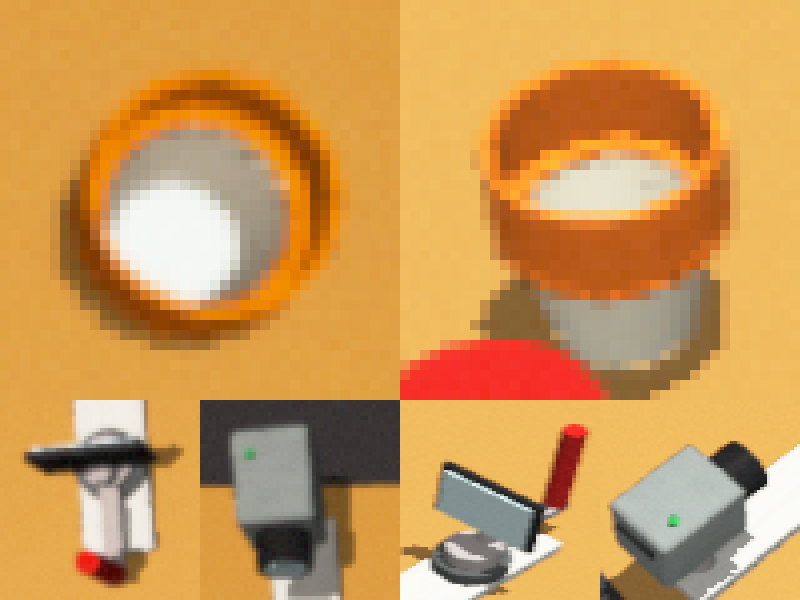

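The crop shows the orange collar clearly. The peg top is at top (241.7,250.5) / scene (408,206.6), the mirror frame's top corners are in view, and the camera box top is there for the rail direction.

```bash
python3 - <<'E'
from h import *
B={"scene":(238,150,273,180),"top":(388,174,422,207)}
for n in B:
    c=cam(n);im=cv2.imread(f"pics/{n}0.png")[:,:,::-1].copy();H,S,V=hsv(im)
    m=box((S>200)&(H>6)&(H<22),*B[n])
    print(n,"orange",hullfit(c,m,COLLAR))
t=cam("top");s=cam("scene")
U=lambda c,uv,z:unproj(c,np.array(uv)-.5,z)[:,:2].round(4).tolist()
print("peg",U(t,[(241.75,250.5)],.125),U(s,[(408.25,206.6)],.125))
print("mirror",U(t,[(226.7,223.3),(257.8,221.8)],.112),U(s,[(375.75,218.6),(400.75,235.1)],.112))
print("cambox",U(t,[(223,98),(242,96.5),(225,120),(243.5,118.7)],.107),U(s,[(265+13/200*60*1,280+105/200*65),(265+90/200*60,280+47/200*65),(265+147/200*60,280+98/200*65),(265+75/200*60,280+158/200*65)],.107))
for n,c,bx in(("top",t,(225,135,262,215)),("scene",s,(285,258,380,345))):
    im=cv2.imread(f"pics/{n}0.png")[:,:,::-1].copy();H,S,V=hsv(im)
    m=box((S<40)&(V>200),*bx);ys,xs=np.nonzero(m)
    P=unproj(c,np.c_[xs,ys],.012)[:,:2]
    vx,vy,x0,y0=cv2.fitLine(P.astype(np.float32),cv2.DIST_L2,0,.01,.01).ravel()
    q=(P-[x0,y0])@[-vy,vx];print(n,"rail dir",vx,vy,"pt",x0,y0,"offset rng",np.percentile(q,[1,99]),len(xs))
o=r.get_obs();print(o["tcp_pos"],R.from_rotvec(o["orientation"]).as_matrix().round(3).tolist())
E
```

```text
scene orange (array([ 0.61003044, -0.21744642]), 443.5, 518.9830777413445)
top orange (array([ 0.6086427 , -0.21882081]), 553.5, 575.8243084547576)
peg [[0.4587, 0.1642]] [[0.4614, 0.1654]]
mirror [[0.5218, 0.2029], [0.5247, 0.1321]] [[0.5301, 0.1395], [0.5205, 0.2046]]
cambox [[0.8301, 0.2246], [0.8335, 0.1785], [0.7733, 0.2176], [0.7762, 0.1732]] [[0.8363, 0.1847], [0.7795, 0.1787], [0.7758, 0.2266], [0.8298, 0.2338]]
top rail dir 0.9935981 0.1129726 pt 0.65634686 0.18423426 offset rng [-0.02086403  0.02064571] 1250
scene rail dir 0.9908281 0.13512817 pt 0.6619775 0.18761912 offset rng [-0.03319538  0.02222966] 1745
[0.24063751 0.63010528 0.23044222] [[-0.934, 0.357, -0.0], [0.357, 0.934, -0.002], [-0.0, -0.002, -1.0]]
```

Targets are known to a few mm: orange (0.609,-0.218), plain (0.531,-0.0235), pivot about (0.528,0.171). I'm moving toward the orange cup.

Call:
{"api": "play_rows", "payload": {"targets": "-1 -0.028 -0.0286 0 -0.12; -1 -0.056 -0.0572 0 -0.24; -1 -0.084 -0.0858 0 -0.365; -1 -0.112 -0.1144 0 -0.365; -1 -0.14 -0.143 0 -0.365; -1 -0.168 -0.1716 0 -0.365; -1 -0.196 -0.2 0 -0.365; -1 -0.224 -0.229 0 -0.365"}}

```text
clock: 0.77
tcp_pos: [0.3686, 0.3347, 0.2311]
orientation: [0.0, -3.141, 0.0]
contact_force: [0.5, -0.5, 0.4]
grip_width: 0.0852
gripper_force: 0.0
```

```bash
cat >> h.py <<'E'
def to(x,y,z,yaw=None):
    """tool-frame shift to world x,y,z; yaw = world angle of tool y axis (mod pi)"""
    o=r.get_obs();M=R.from_rotvec(o["orientation"]).as_matrix()
    d=M.T@(np.array([x,y,z])-o["tcp_pos"]);a=np.arctan2(M[1,1],M[0,1])
    sp=None if yaw is None else -((yaw-a+np.pi/2)%np.pi-np.pi/2)
    print("t",o["clock"],"tcp",o["tcp_pos"].round(4),"yaw",a.round(3),"| d",d.round(4),"spin",sp,"W",o["grip_width"].round(4),"F",o["contact_force"].round(1),"j",o["joints"].round(2))
E
python3 -c "
from h import *
to(.609,-.218,.23,np.pi/2)"
```

```text
Traceback (most recent call last):
  File "h.py", line 40, in to
    print("t",o["clock"],"tcp",o["tcp_pos"].round(4),"yaw",a.round(3),"| d",d.round(4),"spin",sp,"W",o["grip_width"].round(4),"F",o["contact_force"].round(1),"j",o["joints"].round(2))
                                                                                                     ^^^^^^^^^^^^^^^^^^^^^
AttributeError: 'float' object has no attribute 'round'
```

Call:
{"api": "play_rows", "payload": {"targets": "-1 -0.015 -0.0346 0 0; -1 -0.03 -0.0692 0 0; -1 -0.045 -0.104 0 0; -1 -0.06 -0.1385 0 0; -1 -0.075 -0.173 0 0; -1 -0.09 -0.208 0 0; -1 -0.105 -0.2425 0 0; -1 -0.12 -0.277 0 0"}}

```text
clock: 1.43
tcp_pos: [0.4885, 0.0579, 0.2312]
orientation: [0.0, -3.141, -0.0]
contact_force: [0.8, 0.2, -0.5]
grip_width: 0.0857
gripper_force: 0.0
```

Call:
{"api": "play_rows", "payload": {"targets": "-1 -0.015 -0.0346 0.01 0; -1 -0.03 -0.0692 0.02 0; -1 -0.045 -0.104 0.03 0; -1 -0.06 -0.1385 0.04 0; -1 -0.075 -0.173 0.05 0; -1 -0.09 -0.208 0.06 0; -1 -0.105 -0.2425 0.065 0; -1 -0.121 -0.277 0.07 0"}}

```text
clock: 2.1
tcp_pos: [0.6092, -0.2188, 0.1601]
orientation: [0.0, -3.14, -0.001]
contact_force: [0.3, -0.2, 0.1]
grip_width: 0.0853
gripper_force: 0.0
```

```bash
sed -i 's/o\["grip_width"\].round(4)/round(o["grip_width"],4)/' h.py; python3 -c "
from h import *
r.grab_frame('wrist');r.grab_frame('wrist')
to(.609,-.218,.033,np.pi/2)
np.set_printoptions(suppress=True)
c=cam('wrist');im=r.grab_frame('wrist');cv2.imwrite('pics/w1.png',im[:,:,::-1])
print(c, proj(c,[.609,-.218,.065]))"
```

```text
t 2.2 tcp [ 0.6092 -0.2249  0.1601] yaw 1.563 | d [1.00e-04 7.40e-03 1.27e-01] spin -0.0076437139016356515 W 0.0849 F [-0.8 -0.4 -0.5] j [-0.    0.52  0.36  1.71 -0.21  0.95  2.  ]
(np.float64(346.59137271012315), 320.0042199917224, 201.406353468881, array([ 0.54001506, -0.2236408 ,  0.30337501]), array([[ 0.00858356,  0.96079774,  0.27711737],
       [ 0.99995316, -0.00700763, -0.00667673],
       [-0.00447305,  0.27716169, -0.96081288]])) [[330.20017074 201.64749649]]
```

View pics/w1.png

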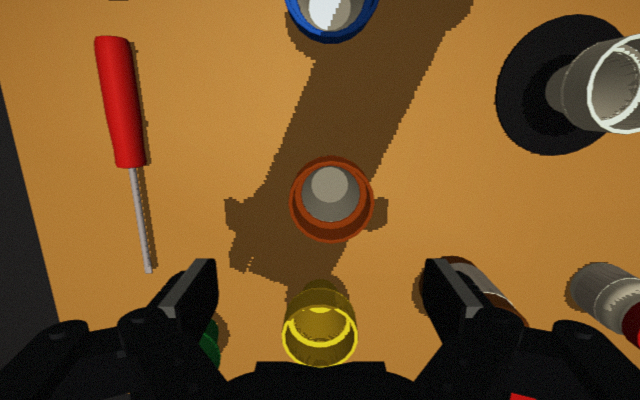

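The wrist view shows the orange cup at (332,199), the yellow look-alike just behind it and the amber jar at right under the finger. I'll refine the orange cup from this.

```bash
python3 -c "
from h import *
c=cam('wrist');im=r.grab_frame('wrist');H,S,V=hsv(im)
for s,v in((195,999),(215,999)):
  m=box((S>s)&(H<14)&(V>70),280,145,385,250)
  print(m.sum(),hullfit(c,m,COLLAR))
t=cam('top');print('amber',unproj(t,[(359,144)],.12),'yellow',unproj(t,[(406,146)],.065))
to(.609,-.218,.033,np.pi/2)
"
```

```text
3228 (array([ 0.61027688, -0.21743592]), 5853.0, 5984.843439237913)
2913 (array([ 0.61025307, -0.21749733]), 5758.5, 5984.990058179013)
amber [[ 0.70434197 -0.10284765  0.12      ]] yellow [[ 0.71689808 -0.2232731   0.065     ]]
t 2.3 tcp [ 0.6089 -0.2185  0.1603] yaw 1.568 | d [-0.0004  0.0006  0.1273] spin -0.00233625524473835 W 0.0857 F [0.6 0.9 0.4] j [-0.01  0.52  0.36  1.71 -0.21  0.95  2.  ]
```

Call:
{"api": "play_rows", "payload": {"targets": "-1 -0.001 0.0007 0.03 0; -1 -0.001 0.0007 0.06 0; -1 -0.001 0.0007 0.09 0; -1 -0.001 0.0007 0.115 0; -1 -0.001 0.0007 0.127 0; -1 -0.001 0.0007 0.127 0; 1 -0.001 0.0007 0.127 0; 1 -0.001 0.0007 0.127 0", "squeeze": 40}}

```text
clock: 2.97
tcp_pos: [0.6117, -0.2165, 0.0361]
orientation: [-0.001, 3.139, -0.001]
contact_force: [0.3, 0.4, 0.4]
grip_width: 0.0637
gripper_force: 0.0
```

Call:
{"api": "play_rows", "payload": {"targets": "1 0 0 0 0; 1 0 0 0 0; 1 0 0 0 0; 1 0 0 0 0"}}

```text
clock: 3.3
tcp_pos: [0.6121, -0.2168, 0.0365]
orientation: [-0.0, 3.138, -0.001]
contact_force: [-0.0, 1.2, 7.2]
grip_width: 0.0593
gripper_force: 44.0
```

Call:
{"api": "play_rows", "payload": {"targets": "1 0 0 -0.01 0; 1 0 0 -0.03 0; 1 0 0 -0.06 0; 1 0 0 -0.09 0; 1 0 0 -0.1 0; 1 0 0 -0.1 0"}}

```text
clock: 3.8
tcp_pos: [0.6125, -0.2174, 0.1383]
orientation: [0.0, 3.135, -0.002]
contact_force: [-0.1, -1.1, 0.1]
grip_width: 0.0595
gripper_force: 43.5
```

```bash
python3 -c "
from h import *
to(.531,-.0236,.136,np.pi/2)
c=cam('wrist');im=r.grab_frame('wrist');cv2.imwrite('pics/w2.png',im[:,:,::-1])
print(proj(c,[.612,-.217,.165]))"
```

```text
t 3.8 tcp [ 0.6125 -0.2174  0.1383] yaw 1.571 | d [0.0815 0.1938 0.0015] spin -8.63164232574043e-05 W 0.0595 F [-0.1 -1.1  0.1] j [-0.    0.55  0.35  1.73 -0.23  0.9   2.01]
[[321.13598264 290.9162557 ]]
```

View pics/w2.png

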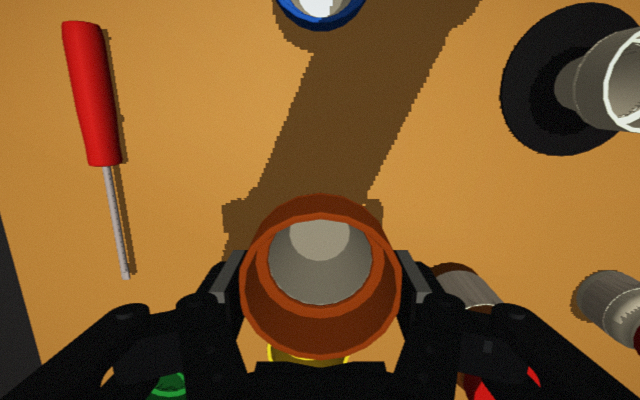

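The cup is held between the pads, rim centre near (321,275), apparently off-centre toward the base. I'll quantify this along with any tilt.

```bash
python3 -c "
from h import *
np.set_printoptions(suppress=True)
c=cam('wrist');im=r.grab_frame('wrist');H,S,V=hsv(im);o=r.get_obs();print(o['tcp_pos'],o['contact_force'])
m=box((S>180)&(H<14)&(V>50)&(im[:,:,0]>60),236,188,406,362)
k=hullfit(c,m,COLLAR,.102);print(k)
n,l,s,cc=cv2.connectedComponentsWithStats(m.astype(np.uint8));K=1+np.argmax(s[1:,4]);print(s[K])
h=cv2.convexHull(np.argwhere(l==K)[:,::-1].astype(np.float32));print('rim ell',cv2.fitEllipse(h))
g=box((S<70)&(V>60),262,215,378,310).astype(np.uint8);n,l,s,cc=cv2.connectedComponentsWithStats(g);K=1+np.argmax(s[1:,4])
h=cv2.convexHull(np.argwhere(l==K)[:,::-1].astype(np.float32));print('inner',s[K],cv2.fitEllipse(h))
x,y=k[0]
for z,q in((.065,.031),(.037,.023),(.040,.023)):
  P=proj(c,circ(x,y,z+.102,q)).astype(np.float32);print(z,cv2.fitEllipse(P))
"
```

```text
[ 0.61009374 -0.21621173  0.13411777] [ 0.01330095  0.17971434 -1.34233452]
(array([ 0.60820155, -0.21678184]), 21218.0, 22652.04197736678)
[  239   193   163   167 14058]
rim ell ((320.3600158691406, 277.38641357421875), (164.64739990234375, 167.222412109375), 32.81450653076172)
inner [ 269  220  102   85 6865] ((319.4365234375, 260.5663146972656), (85.53592681884766, 102.67816162109375), 91.40477752685547)
0.065 ((319.9205627441406, 285.7486572265625), (151.78370666503906, 170.6942901611328), 90.0823974609375)
0.037 ((319.96026611328125, 255.4315185546875), (95.40306854248047, 104.25418090820312), 90.08143615722656)
0.04 ((319.9563293457031, 258.3786315917969), (96.9783935546875, 106.2564926147461), 90.08155822753906)
```

```bash
python3 -c "
from h import *
from scipy.optimize import least_squares
np.set_printoptions(suppress=True,precision=4)
for _ in range(2):
  c=cam('wrist');o=r.get_obs();im=r.grab_frame('wrist');H,S,V=hsv(im)
  m=box((S>180)&(H<14)&(im[:,:,0]>60),236,188,406,362).astype(np.uint8)
  n,l,s,_=cv2.connectedComponentsWithStats(m);b=s[1+np.argmax(s[1:,4])]
  g=box((S<70)&(V>60),262,215,378,310).astype(np.uint8);n,l,s,_=cv2.connectedComponentsWithStats(g);i=s[1+np.argmax(s[1:,4])]
  obs=np.array([b[0]-.5,b[1]-.5,b[0]+b[2]-.5,b[1]+b[3]-.5,i[0]-.5,i[0]+i[2]-.5,i[1]+i[3]-.5])
  def mod(p):
    Q=R.from_euler('y',p[3]).as_matrix()
    f=lambda prof:proj(c,np.vstack([circ(0,0,z,q) for z,q in prof])@Q.T+p[:3])
    a=f(COLLAR);e=f([(.038,.023)])
    return np.r_[a.min(0),a.max(0),e[:,0].min(),e[:,0].max(),e[:,1].max()]
  k=least_squares(lambda p:mod(p)-obs,[.61,-.217,.1,0],x_scale=[.01,.01,.01,.1],loss='soft_l1')
  print(o['tcp_pos'],k.x,k.fun,obs,c[3])
"
```

```text
[ 0.6101 -0.2162  0.1341] [ 0.6105 -0.2164  0.096  -0.0237] [-0.9699  0.5483  0.3627 -0.5253  0.4116  0.0456  0.0239] [238.5 191.5 401.5 359.5 268.5 370.5 304.5] [ 0.5408 -0.2162  0.2774]
[ 0.6095 -0.216   0.1331] [ 0.6097 -0.2161  0.0948 -0.01  ] [-0.6653  0.275   0.1812 -0.2602  0.5388 -0.0241  0.006 ] [238.5 192.5 401.5 359.5 268.5 370.5 304.5] [ 0.5405 -0.2161  0.2765]
```

Call:
{"api": "play_rows", "payload": {"targets": "1 0.005 0.025 -0.006 0; 1 0.01 0.05 -0.012 0; 1 0.017 0.075 -0.015 0; 1 0.02 0.09 -0.015 0; 1 0.02 0.09 -0.015 0; 1 0.02 0.09 -0.015 0"}}

```text
clock: 4.5
tcp_pos: [0.5896, -0.1253, 0.1479]
orientation: [0.004, -3.139, -0.001]
contact_force: [0.2, -0.6, -1.3]
grip_width: 0.0597
gripper_force: 43.5
```

```bash
python3 -c "
from h import *
r.grab_frame('wrist');r.grab_frame('wrist');r.grab_frame('wrist')
to(.531,-.0236,.16,np.pi/2)
c=cam('wrist');im=r.grab_frame('wrist');cv2.imwrite('pics/w3.png',im[:,:,::-1])
print(proj(c,[[.531,-.0236,.069],[.531,-.0236,.004]]))
H,S,V=hsv(im);u,v=proj(c,[.531,-.0236,.05])[0].astype(int)
m=box((S<60)&(V>75),max(u-75,0),max(v-75,0),u+75,v+75)
print(hullfit(c,m,CUP,.004))"
```

```text
t 4.65 tcp [ 0.5901 -0.128   0.1486] yaw 1.569 | d [ 0.0592  0.1043 -0.0114] spin -0.0015681720637290564 W 0.0597 F [ 0.5 -0.6 -0.7] j [-0.15  0.47  0.35  1.83 -0.2   0.88  1.86]
[[486.78953246 117.80317632]
 [449.56393103 114.14989455]]
(array([ 0.53135508, -0.02278289]), 8711.0, 8978.94962973916)
```

View pics/w3.png

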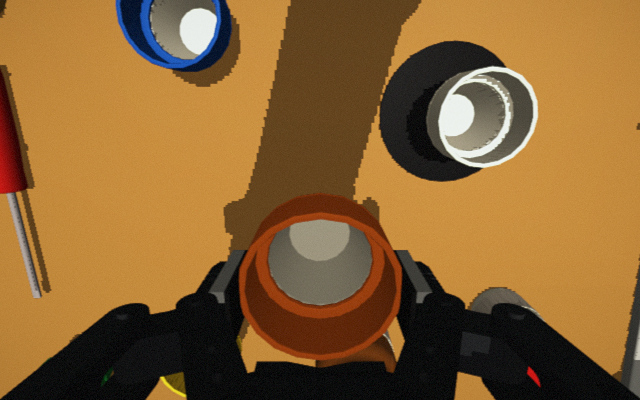

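The plain cup's rim centre is at (488.5,117), giving (0.5313,-0.0229). I'm moving over it.

Call:
{"api": "play_rows", "payload": {"targets": "1 0.015 0.026 0 0; 1 0.03 0.052 0 0; 1 0.045 0.08 0 0; 1 0.055 0.098 0 0; 1 0.0588 0.105 0 0; 1 0.0588 0.105 0 0; 1 0.0588 0.105 0.02 0; 1 0.0588 0.105 0.03 0"}}

```text
clock: 5.37
tcp_pos: [0.5323, -0.0234, 0.1186]
orientation: [0.003, 3.141, -0.001]
contact_force: [0.2, 0.8, -1.2]
grip_width: 0.0594
gripper_force: 43.6
```

```bash
python3 -c "
from h import *
for _ in range(4):
  r.grab_frame('wrist');to(.5313,-.0229,.069,np.pi/2)"
```

```text
t 5.4167 tcp [ 0.5307 -0.0233  0.1167] yaw 1.569 | d [-0.0008  0.0005  0.0477] spin -0.0018701898453545862 W 0.0594 F [-0.3 -0.3 -2.5] j [-0.33  0.4   0.32  2.02 -0.18  0.75  1.67]
t 5.4667 tcp [ 0.5307 -0.0233  0.1176] yaw 1.569 | d [-0.0008  0.0005  0.0486] spin -0.0020605968461120394 W 0.0593 F [ 0.3 -0.4 -0.4] j [-0.33  0.4   0.32  2.02 -0.18  0.75  1.67]
t 5.5167 tcp [ 0.5313 -0.0232  0.1185] yaw 1.569 | d [-0.0001  0.0003  0.0495] spin -0.002070188407489626 W 0.0596 F [ 0.8  0.3 -0.5] j [-0.33  0.4   0.32  2.02 -0.18  0.76  1.67]
t 5.5667 tcp [ 0.5318 -0.0229  0.1192] yaw 1.569 | d [0.0005 0.     0.0502] spin -0.0017269622385311933 W 0.0597 F [ 0.3 -0.1 -1. ] j [-0.33  0.4   0.32  2.01 -0.18  0.76  1.67]
```

Centred. Now down to just before full seating.

Call:
{"api": "play_rows", "payload": {"targets": "1 0 0 0.01 0; 1 0 0 0.02 0; 1 0 0 0.03 0; 1 0 0 0.036 0; 1 0 0 0.04 0; 1 0 0 0.043 0; 1 0 0 0.045 0; 1 0 0 0.045 0"}}

```text
clock: 6.23
tcp_pos: [0.5315, -0.0215, 0.074]
orientation: [0.0, -3.141, 0.0]
contact_force: [-0.1, -1.0, -0.6]
grip_width: 0.0595
gripper_force: 43.5
```

```bash
python3 -c "
from h import *
r.grab_frame('wrist');to(.5313,-.0229,.069,np.pi/2);im=r.grab_frame('scene');cv2.imwrite('pics/s1.png',cv2.resize(im[160:230,280:370],(720,560),interpolation=cv2.INTER_NEAREST)[:,:,::-1])"
```

```text
t 6.2833 tcp [ 0.5317 -0.0215  0.0743] yaw 1.571 | d [ 0.0004 -0.0014  0.0053] spin 0.0001673513462638887 W 0.0597 F [ 0.2  0.  -0.4] j [-0.31  0.47  0.29  2.04 -0.22  0.66  1.7 ]
```

View pics/s1.png

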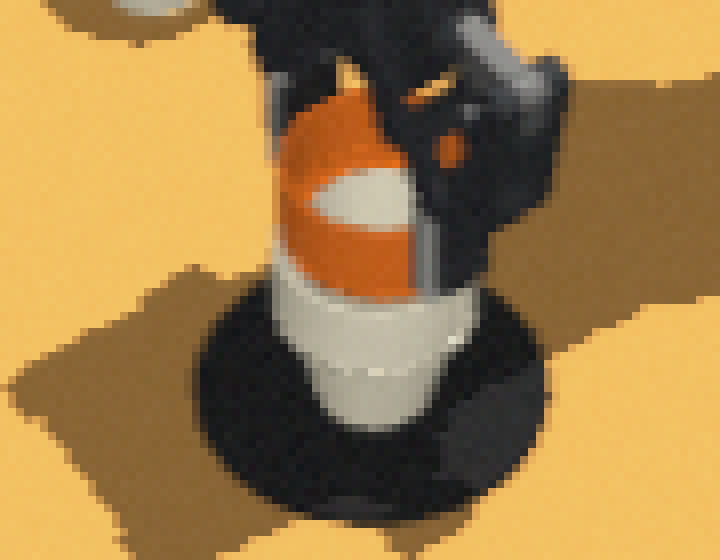

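The orange cup is inside the white one, upright, with about 5 mm to go. I'll press down gently.

Call:
{"api": "play_rows", "payload": {"targets": "1 0 0 0.002 0; 1 0 0 0.004 0; 1 0 0 0.006 0; 1 0 0 0.007 0; 1 0 0 0.008 0; 1 0 0 0.008 0"}}

```text
clock: 6.83
tcp_pos: [0.5324, -0.0211, 0.0682]
orientation: [0.0, 3.14, 0.002]
contact_force: [-6.2, 1.2, 21.2]
grip_width: 0.0598
gripper_force: 46.1
```

Call:
{"api": "play_rows", "payload": {"targets": "1 0 0 -0.002 0; 1 0 0 -0.002 0; 0 0 0 -0.002 0; -0.5 0 0 -0.002 0; -1 0 0 -0.002 0; -1 0 0 -0.002 0; -1 0 0 -0.002 0"}}

```text
clock: 7.42
tcp_pos: [0.5315, -0.0216, 0.0681]
orientation: [0.0, -3.141, 0.0]
contact_force: [-0.1, 1.0, -1.0]
grip_width: 0.0858
gripper_force: 0.0
```

Call:
{"api": "play_rows", "payload": {"targets": "-1 0 0 -0.01 0; -1 0 0 -0.025 0; -1 0 0 -0.05 0; -1 0 0 -0.08 0; -1 0 0 -0.11 0; -1 0 0 -0.14 0; -1 0 0 -0.14 0"}}

```text
clock: 8.0
tcp_pos: [0.535, -0.0219, 0.2147]
orientation: [0.001, 3.132, 0.002]
contact_force: [1.0, -0.7, -0.1]
grip_width: 0.0855
gripper_force: 0.0
```

```bash
python3 -c "
from h import *
r.grab_frame('wrist');r.grab_frame('wrist');to(.43,.16,.21,np.pi/2)
np.set_printoptions(suppress=True,precision=4)
c=cam('wrist');w=r.grab_frame('wrist');cs=cam('scene');im=r.grab_frame('scene')
H,S,V=hsv(w);u,v=proj(c,[.5315,-.022,.083])[0].astype(int);print(u,v)
m=box((S>180)&(H<14)&(V>60),u-70,max(v-70,0),u+70,v+70);print('orange wrist',hullfit(c,m,COLLAR,.032))
H,S,V=hsv(im);u,v=proj(cs,[.5315,-.022,.083])[0].astype(int)
m=box((S>200)&(H>6)&(H<22),u-22,v-22,u+22,v+22);print('scene',hullfit(cs,m,COLLAR,.032))
t=cam('top');T=r.grab_frame('top');H,S,V=hsv(T);u,v=proj(t,[.5315,-.022,.083])[0].astype(int)
m=box((S>200)&(H>6)&(H<22),u-22,v-22,u+22,v+22);print('top',hullfit(t,m,COLLAR,.032))
cv2.imwrite('pics/s2.png',np.hstack([cv2.resize(im[160:230,280:350],(400,400),interpolation=cv2.INTER_NEAREST),cv2.resize(w,(400,250))[:,:] if 0 else cv2.resize(w,(400,400))])[:,:,::-1])"
```

```text
t 8.1 tcp [ 0.5324 -0.0215  0.21  ] yaw 1.571 | d [ 0.1024  0.1815 -0.0002] spin 8.471285924893657e-05 W 0.0856 F [-0.5 -1.2 -0.2] j [-0.38  0.27  0.36  1.94 -0.12  0.95  1.61]
319 189
orange wrist (array([ 0.5306, -0.0213]), 5161.5, 5274.354948115069)
scene (array([ 0.5296, -0.0221]), 531.0, 611.9611345643643)Traceback (most recent call last):
  File "<string>", line 11, in <module>
    m=box((S>200)&(H>6)&(H<22),u-22,v-22,u+22,v+22);print('top',hullfit(t,m,COLLAR,.032))
                                                                ~~~~~~~^^^^^^^^^^^^^^^^^
  File "h.py", line 21, in hullfit
    k=1+np.argmax(s[1:,4]);pts=np.argwhere(l==k)[:,::-1].astype(np.float32)
        ~~~~~~~~~^^^^^^^^^
    return _wrapfunc(a, 'argmax', axis=axis, out=out, **kwds)
    return bound(*args, **kwds)
ValueError: attempt to get argmax of an empty sequence
```

```bash
python3 -c "
from h import *
im=r.grab_frame('scene');w=r.grab_frame('wrist')
cv2.imwrite('pics/s2.png',np.hstack([cv2.resize(im[160:230,280:350],(400,400),interpolation=cv2.INTER_NEAREST),w[60:310,195:445].repeat(2,0).repeat(2,1)[50:450,50:450]])[:,:,::-1])"
```

```text
(no output)
```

View pics/s2.png

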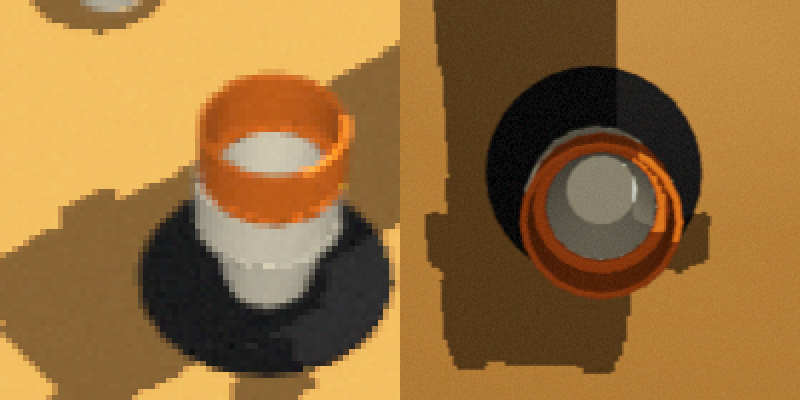

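Nested squarely: the collar rests on the white rim. Next, the handle.

Call:
{"api": "play_rows", "payload": {"targets": "-1 0.014 0.035 0 -0.02; -1 0.028 0.07 0 -0.04; -1 0.042 0.105 0 -0.06; -1 0.056 0.14 0 -0.08; -1 0.068 0.17 0 -0.1; -1 0.073 0.1845 0 -0.115; -1 0.073 0.1845 0 -0.115; -1 0.073 0.1845 0 -0.115"}}

```text
clock: 9.02
tcp_pos: [0.4583, 0.163, 0.2077]
orientation: [0.183, -3.135, 0.001]
contact_force: [-0.7, -0.1, -0.2]
grip_width: 0.0855
gripper_force: 0.0
```

```bash
python3 -c "
from h import *
for _ in range(4): r.grab_frame('wrist')
np.set_printoptions(suppress=True,precision=4)
to(.459,.163,.086,1.686)
c=cam('wrist');w=r.grab_frame('wrist');cv2.imwrite('pics/w4.png',w[:,:,::-1])
print(proj(c,[[.459,.163,.125],[.528,.171,.112],[.5245,.205,.112],[.5315,.137,.112]]))
H,S,V=hsv(w);u,v=proj(c,[.459,.163,.125])[0].astype(int)
m=box(((H<6)|(H>174))&(S>150)&(V>60),u-60,v-60,u+60,v+100).astype(np.uint8)
print(cv2.connectedComponentsWithStats(m)[2:])"
```

```text
t 9.2167 tcp [0.4591 0.1612 0.2081] yaw 1.683 | d [-0.0001  0.0019  0.1221] spin -0.003101160282875215 W 0.0857 F [0.1 0.1 0.7] j [-0.67  0.19  0.23  2.03 -0.05  0.92  1.27]
[[322.9386 206.7849]
 [322.9875 287.6128]
 [367.0941 287.9659]
 [278.8619 287.2595]]
(array([[     0,      0,    640,    400, 255393],
       [   317,    173,     20,     45,    602],
       [   319,    176,      1,      1,      1],
       [   318,    181,      1,      1,      1],
       [   318,    185,      1,      1,      1],
       [   318,    190,      1,      2,      2]], dtype=int32), array([[319.4827, 199.506 ],
       [326.8488, 197.0947],
       [319.    , 176.    ],
       [318.    , 181.    ],
       [318.    , 185.    ],
       [318.    , 190.5   ]]))
```

View pics/w4.png

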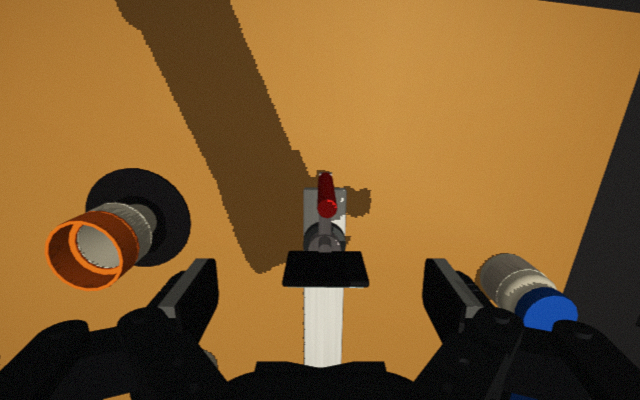

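The wrist view shows the peg top at (327.5,208.5), the mirror frame's top edge from (283,286) to (369,286), and the rail edges at x≈303.5 and 344.

```bash
python3 -c "
from h import *
np.set_printoptions(suppress=True,precision=4)
c=cam('wrist');w=cv2.imread('pics/w4.png')[:,:,::-1].copy();H,S,V=hsv(w)
print(c[3])
p=unproj(c,(327,208.5),.125)[0];print('peg',p)
k=unproj(c,[(283,286),(369,286)],.112);print('mir',k,k.mean(0))
L=[];
for y in range(295,358,3):
  xs=np.nonzero((S[y,290:360]<60)&(V[y,290:360]>120))[0]+290;L.append((xs.min()-.5,xs.max()+.5,y))
L=np.array(L);P=(unproj(c,L[:,[0,2]],.012)+unproj(c,L[:,[1,2]],.012))/2
print('width',np.linalg.norm(unproj(c,L[:1,[0,2]],.012)-unproj(c,L[:1,[1,2]],.012)))
d=np.polyfit(P[:,0],P[:,1],1);print('rail line y at x=.459,.528:',np.polyval(d,[.459,.528]),'angle',np.arctan(d[0]))
for nm in ('top','scene'): print(nm)
"
```

```text
[0.3903 0.1536 0.3514]
peg [0.4599 0.1661 0.125 ]
mir [[0.5301 0.1403 0.112 ]
 [0.5226 0.2065 0.112 ]] [0.5264 0.1734 0.112 ]
width 0.04313268653188997
rail line y at x=.459,.528: [0.1662 0.1731] angle 0.09984369805776556
top
scene
```

```bash
python3 -c "
from h import *
to(.460,.166,.086,1.68)"
```

```text
t 9.2667 tcp [0.4591 0.1615 0.2082] yaw 1.683 | d [-0.0014  0.0045  0.1222] spin 0.0031199694356893737 W 0.0853 F [0.4 0.6 0.4] j [-0.67  0.19  0.23  2.03 -0.05  0.92  1.27]
```

Call:
{"api": "play_rows", "payload": {"targets": "-1 -0.001 0.0045 0.03 0; -1 -0.001 0.0045 0.06 0; -1 -0.001 0.0045 0.09 0; -1 -0.001 0.0045 0.115 0; -1 -0.001 0.0045 0.122 0; -1 -0.001 0.0045 0.122 0; -1 -0.001 0.0045 0.122 0; 1 -0.001 0.0045 0.122 0"}}

```text
clock: 9.93
tcp_pos: [0.4604, 0.1677, 0.0877]
orientation: [-0.18, 3.134, 0.002]
contact_force: [0.1, 0.2, 0.5]
grip_width: 0.0756
gripper_force: 0.0
```

Call:
{"api": "play_rows", "payload": {"targets": "1 0 0 0 0; 1 0 0 0 0; 1 0 0 0 0; 1 0 0 0 0; 1 0 0 0 0; 1 0 0 0 0; 1 0 0 0 0; 1 0 0 0 0"}}

```text
clock: 10.6
tcp_pos: [0.4592, 0.1676, 0.0867]
orientation: [-0.181, 3.136, 0.0]
contact_force: [-2.2, -2.1, 5.3]
grip_width: 0.0131
gripper_force: 38.9
```

```bash
python3 -c "
from h import *
np.set_printoptions(suppress=True,precision=4)
to(.460,.166,.086,1.68);r.grab_frame('wrist');c=cam('wrist');to(.460,.166,.086,1.68);w=r.grab_frame('wrist')
cv2.imwrite('pics/w5.png',w[:,:,::-1])
print(c);print(proj(c,[[.46,.166,.125],[.528,.1735,.112]]))"
```

```text
t 10.6 tcp [0.4592 0.1676 0.0867] yaw 1.686 | d [-0.0006 -0.0016  0.0007] spin 0.005943470787770355 W 0.0131 F [-2.2 -2.1  5.3] j [-0.64  0.38  0.2   2.13 -0.12  0.64  1.33]
t 10.65 tcp [0.4592 0.1675 0.0867] yaw 1.686 | d [-0.0006 -0.0016  0.0007] spin 0.00592759504382423 W 0.013 F [-1.7  0.1  6.6] j [-0.64  0.38  0.2   2.13 -0.12  0.64  1.33]
(np.float64(346.59137271012315), 320.0042199917224, 201.406353468881, array([0.3903, 0.1595, 0.2299]), array([[-0.1139,  0.9542,  0.2765],
       [ 0.9935,  0.1094,  0.0318],
       [ 0.0001,  0.2783, -0.9605]]))
[[315.8436 310.8653]
 [316.0257 429.897 ]]
```

View pics/w5.png

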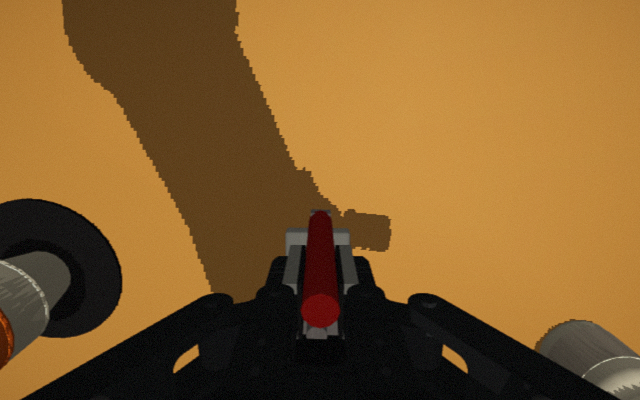

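The peg is gripped, its top at (320.5,311) as predicted. Now I'll swing along the arc about the pivot.

Call:
{"api": "play_rows", "payload": {"targets": "1 -0.0005 0.0084 0 0.12; 1 -0.002 0.0166 0 0.24; 1 -0.0045 0.0247 0 0.36; 1 -0.0079 0.0323 0 0.48; 1 -0.0122 0.0395 0 0.6; 1 -0.0174 0.0462 0 0.72; 1 -0.0212 0.0502 0 0.8; 1 -0.023 0.0519 0 0.835"}}

```text
clock: 11.37
tcp_pos: [0.478, 0.2207, 0.0867]
orientation: [1.113, 2.934, -0.001]
contact_force: [3.1, -5.7, 4.3]
grip_width: 0.0128
gripper_force: 39.4
```

Call:
{"api": "play_rows", "payload": {"targets": "1 0 0 0 0; 1 0 0 0 0; 1 0 0 0 0; 1 0 0 0 0; 1 0 0 0 0; 1 0 0 0 0"}}

```text
clock: 11.87
tcp_pos: [0.4775, 0.2203, 0.0867]
orientation: [1.107, 2.937, -0.0]
contact_force: [3.3, -4.7, 3.4]
grip_width: 0.0131
gripper_force: 39.2
```

```bash
python3 -c "
from h import *
np.set_printoptions(suppress=True,precision=4)
to(.4767,.2215,.086);c=cam('wrist');w=r.grab_frame('wrist')
T=r.grab_frame('top');S=r.grab_frame('scene')
up=lambda i,x0,y0,x1,y1,w,h:cv2.resize(i[y0:y1,x0:x1],(w,h),interpolation=cv2.INTER_NEAREST)
cv2.imwrite('pics/f1.png',np.vstack([np.hstack([up(T,205,200,275,260,400,343),up(S,360,190,430,250,400,343)]),up(w,0,100,640,400,533,250)[:, :].repeat(1,1) if 0 else np.hstack([up(w,120,150,520,400,400,250),up(S,240,120,440,245,400,250)])])[:,:,::-1])
H,Sa,V=hsv(w);m=((H<6)|(H>174))&(Sa>150)&(V>110);m=box(m,280,280,380,360);ys,xs=np.nonzero(m);print('pegtop',xs.mean(),ys.mean(),len(xs),unproj(c,(xs.mean(),ys.mean()),.125))
"
```

```text
t 11.8667 tcp [0.4775 0.2203 0.0867] yaw 0.85 | d [0.0014 0.0004 0.0007] spin None W 0.0131 F [ 3.3 -4.7  3.4] j [-0.87  0.45  0.4   2.06 -0.27  0.68  0.56]
pegtop nan nan 0 [[nan nan nan]]<string>:8: RuntimeWarning: Mean of empty slice.
  ret = ret.dtype.type(ret / rcount)
```

View pics/f1.png

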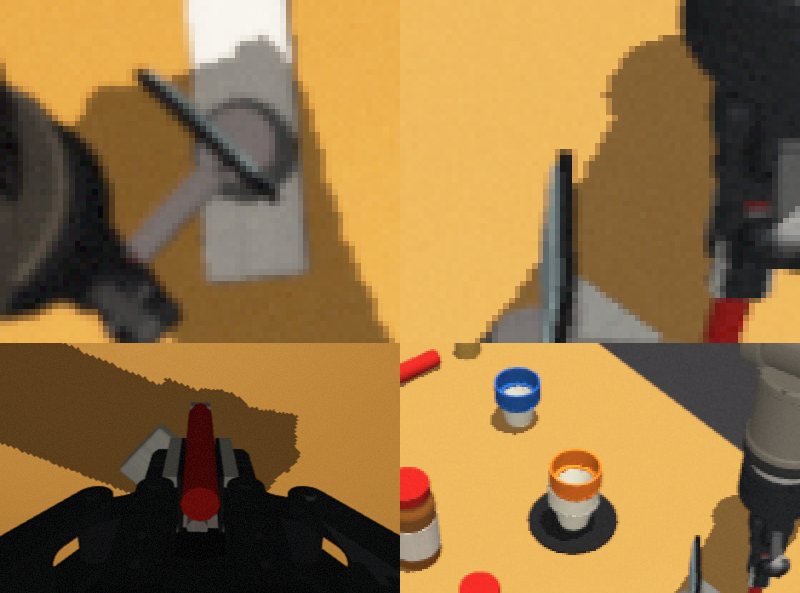

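The mirror has swung to roughly 45° and the nested cups are undisturbed. To pin the pivot precisely, I'll sample two more points on the arc.

Call:
{"api": "play_rows", "payload": {"targets": "1 -0.0005 0.0084 0 0.12; 1 -0.002 0.0166 0 0.24; 1 -0.0031 0.0207 0 0.3; 1 -0.0031 0.0207 0 0.3; 1 -0.0031 0.0207 0 0.3; 1 -0.0031 0.0207 0 0.3; 1 -0.0031 0.0207 0 0.3; 1 -0.0031 0.0207 0 0.3"}}

```text
clock: 12.68
tcp_pos: [0.4934, 0.2329, 0.0867]
orientation: [1.534, 2.738, -0.001]
contact_force: [3.2, -5.9, 3.5]
grip_width: 0.013
gripper_force: 39.5
```

```bash
python3 -c "
from h import *
r.grab_frame('wrist');r.grab_frame('wrist');to(0,0,0)"
```

```text
t 12.7833 tcp [0.4934 0.2329 0.0867] yaw 0.549 | d [ 0.0591 -0.5425  0.0861] spin None W 0.0129 F [ 2.9 -6.5  3.6] j [-0.93  0.49  0.48  2.01 -0.34  0.71  0.31]
```

Call:
{"api": "play_rows", "payload": {"targets": "1 -0.0005 -0.0084 0 -0.12; 1 -0.002 -0.0166 0 -0.24; 1 -0.0045 -0.0247 0 -0.36; 1 -0.0079 -0.0323 0 -0.48; 1 -0.0122 -0.0395 0 -0.6; 1 -0.0165 -0.0451 0 -0.7; 1 -0.0165 -0.0451 0 -0.7; 1 -0.0165 -0.0451 0 -0.7"}}

```text
clock: 13.45
tcp_pos: [0.4633, 0.1972, 0.0867]
orientation: [0.506, 3.099, 0.001]
contact_force: [4.1, -2.8, 3.2]
grip_width: 0.0128
gripper_force: 39.5
```

```bash
python3 -c "
from h import *
np.set_printoptions(suppress=True,precision=4)
for _ in range(4):r.grab_frame('wrist')
to(0,0,0)
t=cam('top');s=cam('scene')
for n,c,bx in(('top',t,(225,135,262,200)),):
  H,S,V=hsv(r.grab_frame(n));L=[]
  for y in range(140,200):
    xs=np.nonzero((S[y,225:265]<50)&(V[y,225:265]>120))[0]+225
    if len(xs)>10:L.append((xs.min()-.5,xs.max()+.5,y))
  L=np.array(L);P=(unproj(c,L[:,[0,2]],.012)+unproj(c,L[:,[1,2]],.012))/2
  for Q in (P,unproj(c,L[:,[0,2]],.012),unproj(c,L[:,[1,2]],.012)):
    d=np.polyfit(Q[:,0],Q[:,1],1);print('rail a',np.arctan(d[0]),'y at .528',np.polyval(d,.528))
"
```

```text
t 13.65 tcp [0.4634 0.1976 0.0867] yaw 1.248 | d [ 0.377  -0.3344  0.0858] spin None W 0.0129 F [ 4.3 -4.8  4.6] j [-0.77  0.41  0.3   2.1  -0.19  0.66  0.91]
rail a 0.10265699131439773 y at .528 0.17068698649451491
rail a 0.102879681064856 y at .528 0.1922075697031415
rail a 0.10243654349227094 y at .528 0.14916598773396827
```

```bash
python3 -c "
from h import *
from scipy.optimize import least_squares
np.set_printoptions(suppress=True,precision=4)
P=np.array([(.4592,.1675),(.4775,.2203),(.4934,.2329),(.4634,.1976)])
for Rr in (.0695,.07,.0705,.071,None):
  f=lambda p:np.hypot(*(P-p[:2]).T)-(p[2] if Rr is None else Rr)
  k=least_squares(f,[.529,.173,.07]);print(Rr,k.x,k.fun)
  c=k.x[:2];B=np.array([.531,-.0216]);b=np.arctan2(*(B-c)[::-1]);a=.102
  psi=(b+a)/2;rr=k.x[2] if Rr is None else Rr
  print('  psi',psi,'theta',a-psi,'tcp target',c-rr*np.array([np.cos(psi),np.sin(psi)]),'psi at pts',np.arctan2(*(c-P)[:,::-1].T))
"
```

```text
0.0695 [0.5284 0.1729 0.07  ] [-0.0001  0.     -0.0001  0.0001]
  psi -0.7278081066760403 theta 0.8298081066760403 tcp target [0.4765 0.2192] psi at pts [ 0.0785 -0.7489 -1.0419 -0.3623]
0.07 [0.5289 0.1727 0.07  ] [-0.0001  0.0001 -0.0001  0.0001]
  psi -0.7290450755545828 theta 0.8310450755545827 tcp target [0.4767 0.2193] psi at pts [ 0.0744 -0.7469 -1.0378 -0.3632]
0.0705 [0.5294 0.1724 0.07  ] [-0.0001  0.0001 -0.0001  0.0001]
  psi -0.7302838643281337 theta 0.8322838643281337 tcp target [0.4769 0.2195] psi at pts [ 0.0704 -0.7448 -1.0336 -0.3641]
0.071 [0.5299 0.1722 0.07  ] [-0.0002  0.0001 -0.0002  0.0002]
  psi -0.7315245890606392 theta 0.8335245890606392 tcp target [0.4771 0.2196] psi at pts [ 0.0664 -0.7428 -1.0296 -0.3649]
None [0.5277 0.1733 0.0688] [ 0.  0. -0. -0.]
  psi -0.7260602310145924 theta 0.8280602310145924 tcp target [0.4763 0.219 ] psi at pts [ 0.0844 -0.752  -1.0479 -0.361 ]
```

Call:
{"api": "play_rows", "payload": {"targets": "1 -0.0005 0.0084 0 0.12; 1 -0.002 0.0166 0 0.24; 1 -0.0045 0.0247 0 0.36; 1 -0.005 0.026 0 0.381; 1 -0.005 0.026 0 0.381; 1 -0.005 0.026 0 0.381; 1 -0.005 0.026 0 0.381; 1 -0.005 0.026 0 0.381"}}

```text
clock: 14.37
tcp_pos: [0.4768, 0.2196, 0.0867]
orientation: [1.082, 2.946, -0.001]
contact_force: [5.1, -7.3, 4.6]
grip_width: 0.0131
gripper_force: 39.7
```

```bash
python3 -c "
from h import *
np.set_printoptions(suppress=True,precision=4)
for _ in range(4):r.grab_frame('wrist')
to(.4767,.2193,.0867)
p=r.get_obs()['tcp_pos'];d=np.array([.5289,.1727])-p[:2];psi=np.arctan2(d[1],d[0]);print('psi',psi,'out angle',2*psi-.102,'need',np.arctan2(-.0216-.1727,.531-.5289))
for n in('top','scene'):
  im=r.grab_frame(n);c=cam(n);H,S,V=hsv(im);u,v=proj(c,[.5315,-.022,.083])[0].astype(int)
  if n=='scene':
    m=box((S>200)&(H>6)&(H<22),u-22,v-22,u+22,v+22)
    print(n,hullfit(c,m,COLLAR,.032))
  x=im[200:245,215:270];
  if n=='top':cv2.imwrite('pics/f2.png',np.hstack([cv2.resize(x,(550,450),interpolation=cv2.INTER_NEAREST),cv2.resize(im[195:250,305:330],(205,450),interpolation=cv2.INTER_NEAREST)])[:,:,::-1])
"
```

```text
t 14.5667 tcp [0.4769 0.2196 0.0867] yaw 0.867 | d [-0.0001 -0.0003  0.    ] spin None W 0.0128 F [ 4.7 -6.3  4.5] j [-0.87  0.45  0.4   2.06 -0.27  0.68  0.57]
psi -0.7336341423357285 out angle -1.5692682846714572 need -1.559988718785171
scene (array([ 0.5299, -0.0221]), 526.5, 612.0802127099596)
```

View pics/f2.png

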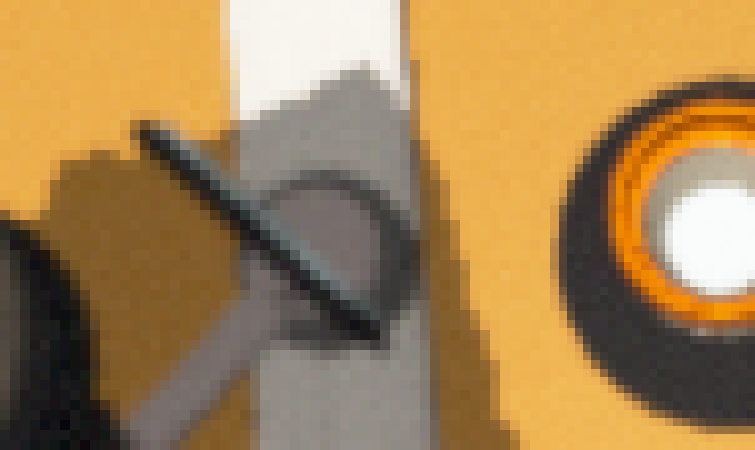

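The mirror is held within about 2 mm of the band at its distance, the cups are nested, and the arm has settled. I'm handing it in.

```bash
python3 -c "
from bench import r
print(r.hand_in())"
```

```text
the job is handed in; nothing more can be done
None
```

The job is handed in. The orange cup sits squarely in the white cup and is released. The gripper holds the mirror handle at about 0.83 rad, so by my calculation the camera's line of sight lands within about 2 mm of the band. I could not check this through the bench camera itself. It took about 14.6 s of the 46 s.

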